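Close the lids of the weekly pill organiser

ROBOT

A 6-joint arm with a two-finger parallel gripper is mounted at the origin on the work surface. World frame = base frame: x ahead of the robot, y to its left, z up, the work surface at z = 0. Lengths are in m, angles in rad, forces in N, time in s.
With the tool pointing down it reaches from about 0.325 to 0.925 m from the base axis. Payload 3.1 kg.
Tool frame: the origin (TCP) lies midway between the tips of the shut fingers; the grasp point (between the pads) lies 19 mm behind it (robot.hold_point_z is the z of the grasp point in the tool frame, in m); z points along the fingers, y is the line along which they close (so a half turn about z gives the same grasp; the last joint's range is limited). The gripper opens to 85 mm and grips with 20 to 120 N. Pads are 22 mm wide; open, the fingers measure 114 mm over their backs; the gripper's body (76 mm by 85 mm) begins 54 mm behind the grasp point. The pads swing forward as they close: fully open they stand 13 mm farther back than shut.
Start: joints at [-1.371, 0.217, 1.613, -0, 1.311, -0.112], TCP at [0.192, -0.595, 0.231] pointing down, gripper open.
Joint ranges: [-2.75, 2.75], [-0.78, 2.1], [0.31, 2.55], [-1.13, 4.27], [0.13, 2.63], [-2.58, 2.58]. Speed limits (rad/s): [2.79, 2.79, 3.14, 3.14, 3.14, 3.14].

INTERFACE

Orientations are given as a 3x3 rotation matrix whose columns are the frame's x, y, z axes.
In Python, from plant import sensors, viewer, workorder, robot gives the robot as it stands.
- The arm moves only by the shell command python3 -m creep 'ROWS'. ROWS is JSON, a list of rows, each an object with "offset": the shift along the world's x, y, z in cm, a list of three; "twist": the turn, a rotation vector about the world's x, y, z in rad, a list of three; "jaw": the opening, from 0 (shut) to 1 (fully open). A call has exactly 10 rows; each row is the pose to reach, as a shift and turn from the pose commanded when the call began; what a row does not reach only later rows make up. A row lasts 1/12 s, in which the tool goes at most 41.7 mm and 7.16 degrees, less where a joint would pass 70% of its speed; a pose out of reach is approached as far as the arm can. A call with a gripper value outside its range is refused whole. The fingers move at their own pace and stop on an object; the grip force is fixed at half the most. Time passes only in rows, so rows that repeat a pose let the fingers close, or fill a call up. It gives the time, the measured TCP pose, the force, the opening and the grip force at its end, in the units of the state.
- sensors.get_state(): the state, without advancing time (a new reading comes with each control period).
- viewer.camera(name): name is "side" or "top" or "wrist"; returns the picture (420x560x3 uint8, red, green, blue); there is no depth.
- viewer.calibration(name): a dict with "fx", "fy", "cx", "cy" (pixels), "extrinsics" (4x4, takes a point from camera to world coordinates). Camera axes: x right, y down, z forward; pixel columns grow to the right and rows downward; lengths in m; the calibration is good to about 2 mm. A picture is of the moment at which its call begins: read the wrist's pose just before it. calibration takes no time and is no camera call; for the wrist camera it gives the pose at the moment of the call.
- workorder.sign_off(): hands the job in; it is judged then, once.
Trained networks look in the newest picture that a camera, given by its name, has taken for a name from the list of things; names that differ only in an ending like _2 or _b are one class to them, and where a whole thing is asked for, a point or a joint stands for the part that bears it (a point fixed in the world has none). Each returns a list of dicts, best first, with "p" (0 to 1); they miss things now and then, are a little off and sometimes report something else, mostly with a low value. They report only what shows in the picture. A call takes as long as a camera call.
- viewer.regions_of(thing, camera): "region" (420x560 bool, what is visible of it) and "uv" ([column, row] in pixels, amid what is visible of it).
The state is a dict: "time_s": time; "q": joint angles; "qd": joint speeds; "tau": joint torques, N m; "tool_pos": TCP position; "ee_rot": TCP orientation; "force": force on the tool from outside, world axes, zero at the start; "moment": the same for the moment, N m; "finger_gap": opening from 0.0 (shut) to 1.0 (fully open); "grip_force": force on a finger pad.
Only numpy, scipy, OpenCV 4.12 (cv2) and the standard library are available. Lean on these libraries where they do the work, as an engineer would, in place of code of your own. Each camera call takes 0.05 s, during which the arm holds its last target. There are 200 camera calls.

TASK

The week's tablets are in, but all seven lids of the pill organiser are still a little open. Starting at the red lid and finishing at the violet one, run your closed fingertips lightly along the row so that each lid is pressed fully shut, one after another. Do not take the organiser out of its cradle or press hard on it, and leave the jars, cups and the dessert glass where they stand.

Things in the scene. Friction and masses are not known exactly. Their poses are not given: they have to be found in the camera images.
- organiser: Seven-day pill organiser: loose white box, 64 mm deep (its x), 298 mm long (its y), rim 34 mm high, about 0.4 kg, lying loose in a fixed grey cradle (floor 4 mm thick, border 16 mm high, 1.5 mm play). Origin at the centre of its underside, z up. Seven hinged coloured lids in a row along y, 42 mm apart: from +y (the robot's left) to -y red, orange, yellow, green, light blue, dark blue, violet.
- red_top (a point): Point fixed to the box, where the middle of the red lid's flat top lies when shut: 48 mm above the table, 2 mm to the robot's side of the box's centre line. Axes as the box's. Every lid has a flat top 10 mm wide along the row, 10 mm above the rim when shut, sloping at 23 degrees to 3 mm above the rim on both sides: a fingertip moving along the row rides up the slope and presses a slightly open lid down.
- violet_top (a point): The same for the violet lid, at the other end of the row, 252 mm from red_top. The other five lids lie evenly between. Each lid is 40 mm wide along the row, 2 mm from the next.
- lid1 (a joint): Hinge angle of the red lid: 0 shut, grows as it opens (rad). Hinged on the box's +x edge, 30 mm from the centre line, at rim height; runs 61 mm from there to -x, plus a 10 mm lip. Stiff hinge: stays where it is left, well under 1 N pushes it shut. Starts at 0.075 to 0.115.
- lid2 (a joint): Hinge angle of the orange lid: 0 shut, grows as it opens (rad). Hinged on the box's +x edge, 30 mm from the centre line, at rim height; runs 61 mm from there to -x, plus a 10 mm lip. Stiff hinge: stays where it is left, well under 1 N pushes it shut. Starts at 0.075 to 0.115.
- lid3 (a joint): Hinge angle of the yellow lid: 0 shut, grows as it opens (rad). Hinged on the box's +x edge, 30 mm from the centre line, at rim height; runs 61 mm from there to -x, plus a 10 mm lip. Stiff hinge: stays where it is left, well under 1 N pushes it shut. Starts at 0.075 to 0.115.
- lid4 (a joint): Hinge angle of the green lid: 0 shut, grows as it opens (rad). Hinged on the box's +x edge, 30 mm from the centre line, at rim height; runs 61 mm from there to -x, plus a 10 mm lip. Stiff hinge: stays where it is left, well under 1 N pushes it shut. Starts at 0.075 to 0.115.
- lid5 (a joint): Hinge angle of the light blue lid: 0 shut, grows as it opens (rad). Hinged on the box's +x edge, 30 mm from the centre line, at rim height; runs 61 mm from there to -x, plus a 10 mm lip. Stiff hinge: stays where it is left, well under 1 N pushes it shut. Starts at 0.075 to 0.115.
- lid6 (a joint): Hinge angle of the dark blue lid: 0 shut, grows as it opens (rad). Hinged on the box's +x edge, 30 mm from the centre line, at rim height; runs 61 mm from there to -x, plus a 10 mm lip. Stiff hinge: stays where it is left, well under 1 N pushes it shut. Starts at 0.075 to 0.115.
- lid7 (a joint): Hinge angle of the violet lid: 0 shut, grows as it opens (rad). Hinged on the box's +x edge, 30 mm from the centre line, at rim height; runs 61 mm from there to -x, plus a 10 mm lip. Stiff hinge: stays where it is left, well under 1 N pushes it shut. Starts at 0.075 to 0.115.
- amber_jar_mid (a point): Amber tablet jar with a white cap, 48 mm across, 78 mm high, loose, standing on the robot's side of the organiser. Point at its centre, half-way up.
- white_jar_mid (a point): White tablet jar with a blue cap, 42 mm across, 66 mm high, loose, standing behind the organiser. Point at its centre.
- med_cup_mid (a point): Small clear medicine cup, 38 mm across, 32 mm high, loose, standing behind the organiser. Point at its centre.
- tea_cup_mid (a point): Blue tea cup without handle, 72 mm across, 75 mm high, loose. Point at its centre.
- dessert_glass_mid (a point): Footed dessert glass, 92 mm across, 78 mm high, loose, on the lacquer tray at the robot's right. Point at its centre.

How it is judged:
By the outcome, as a careful person would: the job done as asked, in the order asked, and still so for the second after the job is handed in, with the robot touching nothing.
It also fails if it takes over 48 s, if anything falls off the work surface, if the arm or the gripper's body presses on something with over 40 N, if the wrist force passes 120 N, or if a joint passes its speed limit or range.

## Working session

There is one attempt and no reset: what is moved stays moved. The work goes in short steps, Python scripts to look and compute and a shell command to move; the robot and the scene stay as the last step left them, time stands still between calls to the robot, and variables do not carry over. Pictures are saved under pics/ and viewed, at most 10 in all, crops included, and the job is handed in when it is done.

```bash
mkdir -p pics
cat > h.py <<'E'
import numpy as np, cv2
from plant import sensors, viewer, workorder, robot
def ray(c,uv):
    k=viewer.calibration(c);T=np.array(k["extrinsics"])
    d=T[:3,:3]@np.array([(uv[0]-k["cx"])/k["fx"],(uv[1]-k["cy"])/k["fy"],1]);return T[:3,3],d
def atz(c,uv,z):
    o,d=ray(c,uv);return o+d*(z-o[2])/d[2]
def proj(c,p):
    k=viewer.calibration(c);T=np.linalg.inv(np.array(k["extrinsics"]));q=T[:3,:3]@np.array(p)+T[:3,3]
    return [k["fx"]*q[0]/q[2]+k["cx"],k["fy"]*q[1]/q[2]+k["cy"]]
def save(c,n):
    im=np.array(viewer.camera(c));cv2.imwrite(f"pics/{n}.png",im[:,:,::-1]);return im
E
python3 - <<'E'
from h import *
s=sensors.get_state();print(s["time_s"],s["tool_pos"],s["ee_rot"],s["finger_gap"])
ims=[save(c,c+"1") for c in("top","side")]
for c in("top","side"):
    print(c,np.round(np.array(viewer.calibration(c)["extrinsics"])[:3,3],3))
for n,z in [("organiser",.038),("lid1",.05),("lid7",.05),("amber_jar_mid",.039),("white_jar_mid",.033),("med_cup_mid",.016),("tea_cup_mid",.037),("dessert_glass_mid",.039)]:
    for c in("top","side"):
        for r in viewer.regions_of(n,c)[:2]:
            print(n,c,round(r["p"],2),np.round(r["uv"]),np.round(atz(c,r["uv"],z),3))
E
```

```text
0.0 [ 0.1915829  -0.59406442  0.22999777] [[ 9.51786799e-01  3.06759962e-01 -4.63561168e-04]
 [ 3.06760196e-01 -9.51784043e-01  2.30599709e-03]
 [ 2.66177457e-04 -2.33701971e-03 -9.99997234e-01]] 0.9997324308462714
top [ 0.287 -0.009  1.691]
side [ 0.439 -0.829  0.833]
organiser top 0.78 [298. 228.] [ 0.515 -0.08   0.038]
organiser top 0.31 [285. 227.] [ 0.517 -0.04   0.038]
organiser side 0.67 [265. 245.] [ 0.515 -0.11   0.038]
organiser side 0.55 [264. 236.] [ 0.517 -0.077  0.038]
lid1 top 0.8 [310. 230.] [ 0.508 -0.117  0.05 ]
lid1 top 0.8 [339. 235.] [ 0.495 -0.204  0.05 ]
lid1 side 0.81 [267. 274.] [ 0.505 -0.213  0.05 ]
lid1 side 0.79 [260. 207.] [0.518 0.026 0.05 ]
lid7 top 0.8 [310. 230.] [ 0.508 -0.117  0.05 ]
lid7 top 0.8 [339. 235.] [ 0.495 -0.204  0.05 ]
lid7 side 0.81 [267. 274.] [ 0.505 -0.213  0.05 ]
lid7 side 0.79 [260. 207.] [0.518 0.026 0.05 ]
amber_jar_mid top 0.57 [300. 262.] [ 0.41  -0.089  0.039]
amber_jar_mid side 0.74 [265. 262.] [ 0.506 -0.165  0.039]
white_jar_mid top 0.52 [277. 194.] [ 0.618 -0.012  0.033]
white_jar_mid side 0.85 [296. 216.] [ 0.616 -0.011  0.033]
white_jar_mid side 0.45 [261. 238.] [ 0.507 -0.08   0.033]
med_cup_mid top 0.65 [327. 201.] [ 0.605 -0.17   0.016]
med_cup_mid side 0.66 [306. 266.] [ 0.609 -0.178  0.016]
med_cup_mid side 0.42 [259. 214.] [0.514 0.032 0.016]
tea_cup_mid top 0.94 [131. 247.] [0.441 0.423 0.037]
tea_cup_mid side 0.66 [224. 137.] [0.44  0.427 0.037]
tea_cup_mid side 0.24 [273. 357.] [ 0.489 -0.417  0.037]
dessert_glass_mid top 0.75 [419. 238.] [ 0.495 -0.448  0.039]
dessert_glass_mid side 0.87 [274. 359.] [ 0.49  -0.423  0.039]
```

View pics/top1.png

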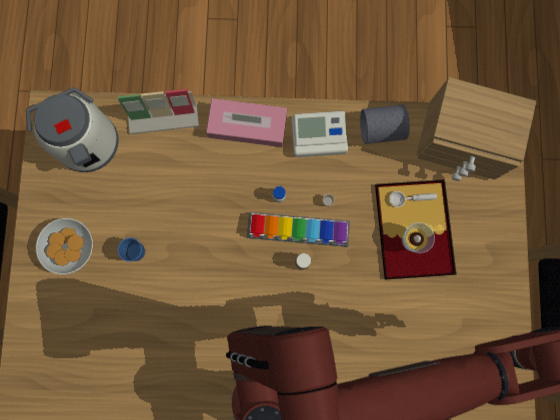

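View pics/side1.png

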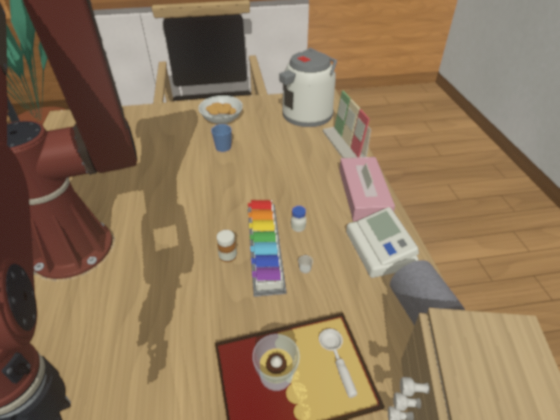

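The top view shows the lid row running from red at about (258,224) to violet at (341,232). The amber jar is at (303,261), clear of the row, and the white jar and medicine cup stand behind it. Next I'll shut the fingers, go above the row and look with the wrist camera.

```bash
python3 -m creep '[{"offset":[2.2,3.5,0.5],"twist":[0,0,-0.1],"jaw":0},{"offset":[4.4,7,1],"twist":[0,0,-0.2],"jaw":0},{"offset":[6.6,10.5,1.5],"twist":[0,0,-0.3],"jaw":0},{"offset":[8.8,14,2],"twist":[0,0,-0.42],"jaw":0},{"offset":[11,17.5,2.5],"twist":[0,0,-0.42],"jaw":0},{"offset":[13.2,21,3],"twist":[0,0,-0.42],"jaw":0},{"offset":[15.4,24.5,3.5],"twist":[0,0,-0.42],"jaw":0},{"offset":[17.6,28,4],"twist":[0,0,-0.42],"jaw":0},{"offset":[19.8,31.5,4.5],"twist":[0,0,-0.42],"jaw":0},{"offset":[22,35,5],"twist":[0,0,-0.42],"jaw":0}]'
python3 -m creep '[{"offset":[2,3.5,0.5],"twist":[0,0,0],"jaw":0},{"offset":[4,7,1],"twist":[0,0,0],"jaw":0},{"offset":[6,10.5,1.5],"twist":[0,0,0],"jaw":0},{"offset":[8,14,2],"twist":[0,0,0],"jaw":0},{"offset":[9,16,2],"twist":[0,0,0],"jaw":0},{"offset":[9,16,2],"twist":[0,0,0],"jaw":0},{"offset":[9,16,2],"twist":[0,0,0],"jaw":0},{"offset":[9,16,2],"twist":[0,0,0],"jaw":0},{"offset":[9,16,2],"twist":[0,0,0],"jaw":0},{"offset":[9,16,2],"twist":[0,0,0],"jaw":0}]'
python3 - <<'E'
from h import *
s=sensors.get_state();print(s["time_s"],s["tool_pos"],np.round(s["ee_rot"],4).tolist(),s["force"])
im=save("wrist","w1");print(np.round(viewer.calibration("wrist")["extrinsics"],3))
for r in viewer.regions_of("lid1","wrist"):
    p=atz("wrist",r["uv"],.048);u,v=map(int,r["uv"]);m=np.median(im[r["region"]],0)
    print(round(r["p"],2),np.round(r["uv"]),np.round(p,4),m)
E
```

```text
time_s: 1.73
tool_pos: [0.4124, -0.243, 0.2819]
ee_rot: [[0.994, -0.108, 0.001], [-0.108, -0.994, -0.001], [0.001, 0.001, -1.0]]
force: [0.9, -0.2, 0.8]
finger_gap: -0.003
grip_force: 0.0
time_s: 2.57
tool_pos: [0.5012, -0.0861, 0.3011]
ee_rot: [[0.994, -0.11, -0.0], [-0.11, -0.994, -0.0], [-0.0, 0.0, -1.0]]
force: [0.2, 0.1, -0.2]
finger_gap: -0.008
grip_force: 0.0
2.5667 [ 0.50121537 -0.08605157  0.30113093] [[0.9939, -0.1101, -0.0004], [-0.1101, -0.9939, -0.0002], [-0.0004, 0.0002, -1.0]] [ 0.18236971  0.14988028 -0.18078598]
[[-0.111 -0.954 -0.278  0.573]
 [-0.994  0.107  0.031 -0.095]
 [ 0.     0.28  -0.96   0.445]
 [ 0.     0.     0.     1.   ]]
0.95 [239. 157.] [ 0.518  -0.0409  0.048 ] [211. 187.   0.]
0.94 [352. 148.] [ 0.5131 -0.1658  0.048 ] [ 42.  81. 173.]
0.83 [204. 158.] [ 0.5206 -0.0012  0.048 ] [210. 121.   0.]
0.83 [276. 156.] [ 0.514  -0.0807  0.048 ] [ 59. 157.  68.]
0.81 [390. 148.] [ 0.5095 -0.207   0.048 ] [135.  71. 157.]
0.62 [165. 159.] [0.5248 0.0417 0.048 ] [194.  16.  26.]
0.58 [315. 152.] [ 0.5134 -0.1241  0.048 ] [ 84. 174. 198.]
```

View pics/w1.png

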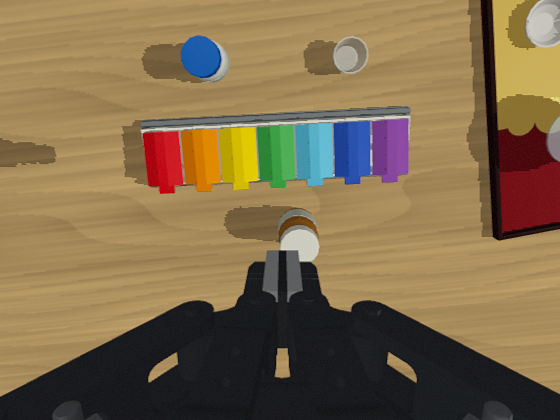

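The wrist picture shows the row clearly, with red at (165,159) and violet at (390,148). The box yaw comes out at about -0.061 rad, so red_top is near (0.5245, 0.0425) and violet_top near (0.509, -0.2095). I'll hover over the red lid and check from there.

```bash
python3 - <<'E'
from h import *
print("hinge/lip green",np.round(atz("wrist",[275,124],.038),4),np.round(atz("wrist",[278,187],.04),4))
E
python3 -m creep '[{"offset":[0.6,3.2,-2],"twist":[0,0,0.05],"jaw":0},{"offset":[1.2,6.4,-4],"twist":[0,0,0.05],"jaw":0},{"offset":[1.8,9.6,-6],"twist":[0,0,0.05],"jaw":0},{"offset":[2.3,12.9,-8],"twist":[0,0,0.05],"jaw":0},{"offset":[2.3,12.9,-12],"twist":[0,0,0.05],"jaw":0},{"offset":[2.3,12.9,-16],"twist":[0,0,0.05],"jaw":0},{"offset":[2.3,12.9,-19],"twist":[0,0,0.05],"jaw":0},{"offset":[2.3,12.9,-21.5],"twist":[0,0,0.05],"jaw":0},{"offset":[2.3,12.9,-23.5],"twist":[0,0,0.05],"jaw":0},{"offset":[2.3,12.9,-23.5],"twist":[0,0,0.05],"jaw":0}]'
python3 - <<'E'
from h import *
im=save("wrist","w2");save("side","s2")
a=cv2.imread("pics/s2.png")[170:310,180:360];cv2.imwrite("pics/s2c.png",cv2.resize(a,None,fx=4,fy=4,interpolation=2))
print(proj("side",sensors.get_state()["tool_pos"]),sensors.get_state()["force"])
for r in viewer.regions_of("lid1","wrist")+[{"p":0,"uv":[0,0],"region":None}]+viewer.regions_of("lid1","side"):
    if r["region"] is None: print("side");c="side";continue
    c="wrist" if "side" not in globals() else "side"
    print(round(r["p"],2),np.round(r["uv"]),np.round(atz("wrist",r["uv"],.048),4),np.round(atz("side",r["uv"],.048),4))
E
```

```text
hinge/lip green [ 0.5481 -0.084   0.038 ] [ 0.4771 -0.0792  0.04  ]
time_s: 3.5
tool_pos: [0.5202, 0.0437, 0.0614]
ee_rot: [[0.998, -0.059, -0.01], [-0.059, -0.998, 0.0], [-0.01, 0.0, -1.0]]
force: [-1.0, 0.4, -0.4]
finger_gap: -0.004
grip_force: 0.0
[np.float64(261.0560410606528), np.float64(198.34271817935237)] [ 1.33249278  0.28721799 -0.62759799]
0.84 [532. 253.] [ 0.5181 -0.0803  0.048 ] [ 1.1725 -0.2557  0.048 ]
0.8 [367. 243.] [0.5286 0.0011 0.048 ] [ 0.7748 -0.1538  0.048 ]
0.79 [277. 222.] [0.5422 0.0444 0.048 ] [ 0.5576 -0.0384  0.048 ]
0.57 [454. 248.] [ 0.5232 -0.0416  0.048 ] [ 0.9876 -0.2076  0.048 ]
side
0.89 [266. 259.] [0.5232 0.051  0.048 ] [ 0.5103 -0.1642  0.048 ]
0.84 [263. 251.] [0.5275 0.0525 0.048 ] [ 0.505  -0.1372  0.048 ]
0.8 [263. 235.] [0.5359 0.0518 0.048 ] [ 0.5126 -0.0817  0.048 ]
0.73 [263. 211.] [0.5478 0.0509 0.048 ] [0.5241 0.0085 0.048 ]
0.62 [260. 222.] [0.5424 0.0527 0.048 ] [ 0.5109 -0.0334  0.048 ]
0.54 [266. 275.] [0.5142 0.0519 0.048 ] [ 0.5023 -0.2152  0.048 ]
```

View pics/w2.png

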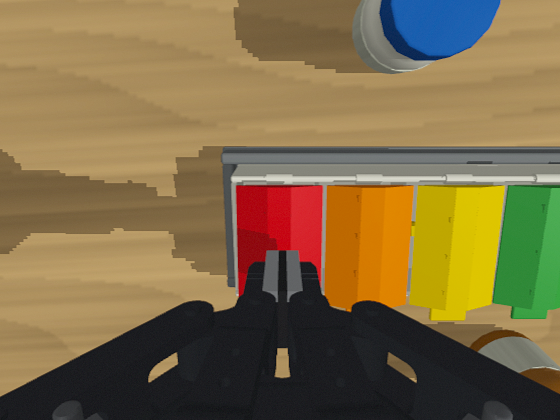

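View pics/s2c.png

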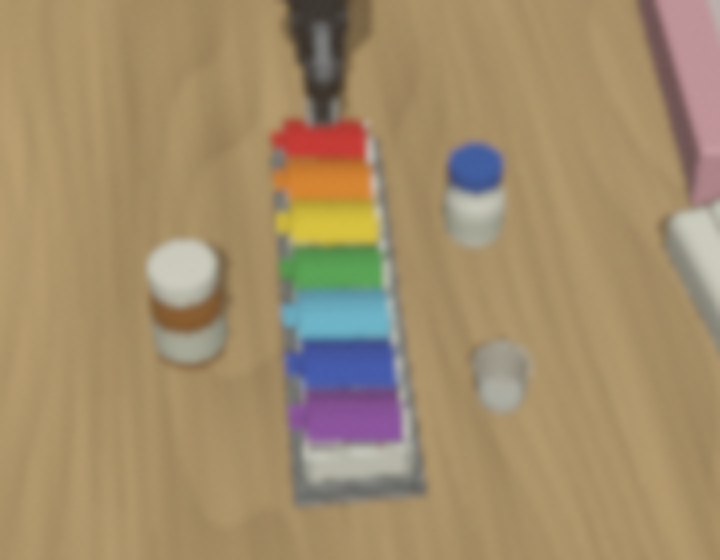

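The wrist view shows the fingertip over the red lid, columns 270–300, where the flat top spans about 265–305. Every other lid is still untouched. Now I'll descend gently to about 54 mm.

```bash
python3 -m creep '[{"offset":[0,-0.1,-0.1],"twist":[0,0,0],"jaw":0},{"offset":[0,-0.1,-0.3],"twist":[0,0,0],"jaw":0},{"offset":[0,-0.1,-0.5],"twist":[0,0,0],"jaw":0},{"offset":[0,-0.1,-0.7],"twist":[0,0,0],"jaw":0},{"offset":[0,-0.1,-0.9],"twist":[0,0,0],"jaw":0},{"offset":[0,-0.1,-1.1],"twist":[0,0,0],"jaw":0},{"offset":[0,-0.1,-1.2],"twist":[0,0,0],"jaw":0},{"offset":[0,-0.1,-1.2],"twist":[0,0,0],"jaw":0},{"offset":[0,-0.1,-1.2],"twist":[0,0,0],"jaw":0},{"offset":[0,-0.1,-1.2],"twist":[0,0,0],"jaw":0}]'
```

```text
time_s: 4.53
tool_pos: [0.5248, 0.0432, 0.0543]
ee_rot: [[0.998, -0.058, 0.0], [-0.058, -0.998, -0.0], [0.0, 0.0, -1.0]]
force: [0.1, -0.3, 0.0]
finger_gap: 0.005
grip_force: 0.0
```

```bash
python3 -m creep '[{"offset":[0,0,-0.1],"twist":[0,0,0],"jaw":0},{"offset":[0,0,-0.2],"twist":[0,0,0],"jaw":0},{"offset":[0,0,-0.3],"twist":[0,0,0],"jaw":0},{"offset":[0,0,-0.4],"twist":[0,0,0],"jaw":0},{"offset":[0,0,-0.5],"twist":[0,0,0],"jaw":0},{"offset":[0,0,-0.55],"twist":[0,0,0],"jaw":0},{"offset":[0,0,-0.6],"twist":[0,0,0],"jaw":0},{"offset":[0,0,-0.6],"twist":[0,0,0],"jaw":0},{"offset":[0,0,-0.6],"twist":[0,0,0],"jaw":0},{"offset":[0,0,-0.6],"twist":[0,0,0],"jaw":0}]'
```

```text
time_s: 5.37
tool_pos: [0.5248, 0.0431, 0.0483]
ee_rot: [[0.998, -0.058, 0.0], [-0.058, -0.998, 0.0], [0.0, -0.0, -1.0]]
force: [-0.2, -0.3, -0.1]
finger_gap: 0.001
grip_force: 0.0
```

```bash
python3 -m creep '[{"offset":[0,0,-0.02],"twist":[0,0,0],"jaw":0},{"offset":[0,0,-0.04],"twist":[0,0,0],"jaw":0},{"offset":[0,0,-0.06],"twist":[0,0,0],"jaw":0},{"offset":[0,0,-0.08],"twist":[0,0,0],"jaw":0},{"offset":[0,0,-0.1],"twist":[0,0,0],"jaw":0},{"offset":[0,0,-0.1],"twist":[0,0,0],"jaw":0},{"offset":[0,0,-0.1],"twist":[0,0,0],"jaw":0},{"offset":[0,0,-0.1],"twist":[0,0,0],"jaw":0},{"offset":[0,0,-0.1],"twist":[0,0,0],"jaw":0},{"offset":[0,0,-0.1],"twist":[0,0,0],"jaw":0}]'
```

```text
time_s: 6.2
tool_pos: [0.5249, 0.0431, 0.048]
ee_rot: [[0.998, -0.058, -0.0], [-0.058, -0.998, -0.0], [-0.0, 0.0, -1.0]]
force: [-1.7, 0.7, 5.5]
finger_gap: 0.006
grip_force: 2.7
```

Contact is at z = 48 mm with 5.5 N. I'll ease off slightly and sweep along the row.

```bash
python3 -m creep '[{"offset":[-0.02,-0.3,0.02],"twist":[0,0,0],"jaw":0},{"offset":[-0.04,-0.7,0.03],"twist":[0,0,0],"jaw":0},{"offset":[-0.07,-1.1,0.03],"twist":[0,0,0],"jaw":0},{"offset":[-0.09,-1.5,0.03],"twist":[0,0,0],"jaw":0},{"offset":[-0.12,-1.9,0.03],"twist":[0,0,0],"jaw":0},{"offset":[-0.14,-2.3,0.03],"twist":[0,0,0],"jaw":0},{"offset":[-0.17,-2.7,0.03],"twist":[0,0,0],"jaw":0},{"offset":[-0.19,-3.1,0.03],"twist":[0,0,0],"jaw":0},{"offset":[-0.22,-3.6,0.03],"twist":[0,0,0],"jaw":0},{"offset":[-0.26,-4.2,0.03],"twist":[0,0,0],"jaw":0}]'
```

```text
time_s: 7.03
tool_pos: [0.5227, 0.0009, 0.048]
ee_rot: [[0.998, -0.058, 0.001], [-0.058, -0.998, 0.0], [0.001, -0.0, -1.0]]
force: [-0.0, 2.1, 2.6]
finger_gap: -0.0
grip_force: 1.4
```

```bash
python3 -m creep '[{"offset":[-0.03,-0.4,0],"twist":[0,0,0],"jaw":0},{"offset":[-0.05,-0.8,0],"twist":[0,0,0],"jaw":0},{"offset":[-0.07,-1.2,0],"twist":[0,0,0],"jaw":0},{"offset":[-0.1,-1.6,0],"twist":[0,0,0],"jaw":0},{"offset":[-0.12,-2,0],"twist":[0,0,0],"jaw":0},{"offset":[-0.15,-2.4,0],"twist":[0,0,0],"jaw":0},{"offset":[-0.17,-2.8,0],"twist":[0,0,0],"jaw":0},{"offset":[-0.2,-3.2,0],"twist":[0,0,0],"jaw":0},{"offset":[-0.23,-3.7,0],"twist":[0,0,0],"jaw":0},{"offset":[-0.26,-4.2,0],"twist":[0,0,0],"jaw":0}]'
python3 - <<'E'
from h import *
save("wrist","w3")
E
```

```text
time_s: 7.87
tool_pos: [0.52, -0.0411, 0.048]
ee_rot: [[0.998, -0.058, 0.001], [-0.058, -0.998, 0.0], [0.001, -0.0, -1.0]]
force: [0.9, 1.6, 2.4]
finger_gap: 0.003
grip_force: 1.5
```

View pics/w3.png

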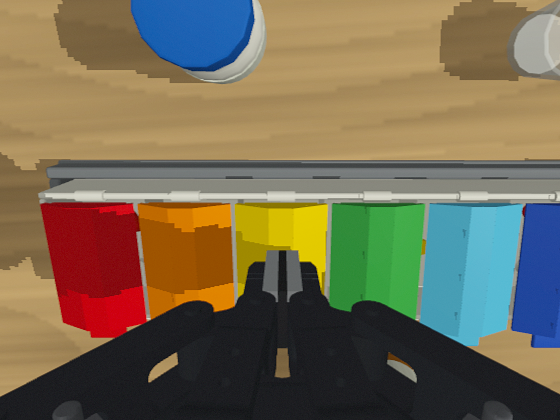

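The fingertip is centred on yellow at (283,270), with red and orange behind it lying flat and green onward still ajar. The sweep continues.

```bash
python3 -m creep '[{"offset":[-0.03,-0.4,0],"twist":[0,0,0],"jaw":0},{"offset":[-0.05,-0.8,0],"twist":[0,0,0],"jaw":0},{"offset":[-0.07,-1.2,0],"twist":[0,0,0],"jaw":0},{"offset":[-0.1,-1.6,0],"twist":[0,0,0],"jaw":0},{"offset":[-0.12,-2,0],"twist":[0,0,0],"jaw":0},{"offset":[-0.15,-2.4,0],"twist":[0,0,0],"jaw":0},{"offset":[-0.17,-2.8,0],"twist":[0,0,0],"jaw":0},{"offset":[-0.2,-3.2,0],"twist":[0,0,0],"jaw":0},{"offset":[-0.23,-3.7,0],"twist":[0,0,0],"jaw":0},{"offset":[-0.26,-4.2,0],"twist":[0,0,0],"jaw":0}]'
python3 -m creep '[{"offset":[-0.03,-0.4,0],"twist":[0,0,0],"jaw":0},{"offset":[-0.05,-0.8,0],"twist":[0,0,0],"jaw":0},{"offset":[-0.07,-1.2,0],"twist":[0,0,0],"jaw":0},{"offset":[-0.1,-1.6,0],"twist":[0,0,0],"jaw":0},{"offset":[-0.12,-2,0],"twist":[0,0,0],"jaw":0},{"offset":[-0.15,-2.4,0],"twist":[0,0,0],"jaw":0},{"offset":[-0.17,-2.8,0],"twist":[0,0,0],"jaw":0},{"offset":[-0.2,-3.2,0],"twist":[0,0,0],"jaw":0},{"offset":[-0.23,-3.7,0],"twist":[0,0,0],"jaw":0},{"offset":[-0.26,-4.2,0],"twist":[0,0,0],"jaw":0}]'
```

```text
time_s: 8.75
tool_pos: [0.5174, -0.0831, 0.048]
ee_rot: [[0.998, -0.058, 0.001], [-0.058, -0.998, 0.0], [0.001, -0.0, -1.0]]
force: [1.0, 1.6, 3.3]
finger_gap: -0.002
grip_force: 1.5
time_s: 9.58
tool_pos: [0.5148, -0.1251, 0.048]
ee_rot: [[0.998, -0.058, 0.001], [-0.058, -0.998, 0.0], [0.001, -0.0, -1.0]]
force: [0.4, 1.9, 2.7]
finger_gap: -0.002
grip_force: 1.5
```

```bash
python3 -m creep '[{"offset":[-0.03,-0.4,0],"twist":[0,0,0],"jaw":0},{"offset":[-0.05,-0.8,0],"twist":[0,0,0],"jaw":0},{"offset":[-0.07,-1.2,0],"twist":[0,0,0],"jaw":0},{"offset":[-0.1,-1.6,0],"twist":[0,0,0],"jaw":0},{"offset":[-0.12,-2,0],"twist":[0,0,0],"jaw":0},{"offset":[-0.15,-2.4,0],"twist":[0,0,0],"jaw":0},{"offset":[-0.17,-2.8,0],"twist":[0,0,0],"jaw":0},{"offset":[-0.2,-3.2,0],"twist":[0,0,0],"jaw":0},{"offset":[-0.23,-3.7,0],"twist":[0,0,0],"jaw":0},{"offset":[-0.26,-4.2,0],"twist":[0,0,0],"jaw":0}]'
python3 -m creep '[{"offset":[-0.03,-0.5,0],"twist":[0,0,0],"jaw":0},{"offset":[-0.06,-1,0],"twist":[0,0,0],"jaw":0},{"offset":[-0.09,-1.5,0],"twist":[0,0,0],"jaw":0},{"offset":[-0.12,-2,0],"twist":[0,0,0],"jaw":0},{"offset":[-0.15,-2.5,0],"twist":[0,0,0],"jaw":0},{"offset":[-0.18,-3,0],"twist":[0,0,0],"jaw":0},{"offset":[-0.21,-3.5,0],"twist":[0,0,0],"jaw":0},{"offset":[-0.24,-3.9,0],"twist":[0,0,0],"jaw":0},{"offset":[-0.26,-4.2,0],"twist":[0,0,0],"jaw":0},{"offset":[-0.26,-4.2,0],"twist":[0,0,0],"jaw":0}]'
```

```text
time_s: 10.42
tool_pos: [0.5121, -0.1671, 0.048]
ee_rot: [[0.998, -0.058, 0.001], [-0.058, -0.998, 0.0], [0.001, -0.0, -1.0]]
force: [-0.3, 1.2, 2.6]
finger_gap: -0.002
grip_force: 1.6
time_s: 11.25
tool_pos: [0.5095, -0.2098, 0.048]
ee_rot: [[0.998, -0.059, 0.001], [-0.059, -0.998, -0.001], [0.001, 0.001, -1.0]]
force: [-0.3, 0.6, 3.3]
finger_gap: -0.003
grip_force: 1.9
```

All seven have been run over, with about 3 N at each stop. Next I'll lift off and look.

```bash
python3 -m creep '[{"offset":[0,0,0.3],"twist":[0,0,0],"jaw":0},{"offset":[0,0,1],"twist":[0,0,0],"jaw":0},{"offset":[0,0,3],"twist":[0,0,0],"jaw":0},{"offset":[0,0,6],"twist":[0,0,0],"jaw":0},{"offset":[0,1,9],"twist":[0,0,0],"jaw":0},{"offset":[0,3,12],"twist":[0,0,0],"jaw":0},{"offset":[0,6,14],"twist":[0,0,0],"jaw":0},{"offset":[0,9,16],"twist":[0,0,0],"jaw":0},{"offset":[0,11.5,17],"twist":[0,0,0],"jaw":0},{"offset":[0,12,17],"twist":[0,0,0],"jaw":0}]'
python3 -m creep '[{"offset":[0,0,0],"twist":[0,0,0],"jaw":0},{"offset":[0,0,0],"twist":[0,0,0],"jaw":0},{"offset":[0,0,0],"twist":[0,0,0],"jaw":0},{"offset":[0,0,0],"twist":[0,0,0],"jaw":0},{"offset":[0,0,0],"twist":[0,0,0],"jaw":0},{"offset":[0,0,0],"twist":[0,0,0],"jaw":0},{"offset":[0,0,0],"twist":[0,0,0],"jaw":0},{"offset":[0,0,0],"twist":[0,0,0],"jaw":0},{"offset":[0,0,0],"twist":[0,0,0],"jaw":0},{"offset":[0,0,0],"twist":[0,0,0],"jaw":0}]'
python3 - <<'E'
from h import *
im=save("wrist","w4");save("side","s4")
a=cv2.imread("pics/w4.png")[80:260,60:520];cv2.imwrite("pics/w4c.png",cv2.resize(a,(797,312),interpolation=2))
for r in viewer.regions_of("lid1","wrist"):
    print(round(r["p"],2),np.round(r["uv"]),np.round(atz("wrist",r["uv"],.048),4),np.median(im[r["region"]],0))
for n,z in [("amber_jar_mid",.039),("white_jar_mid",.033),("med_cup_mid",.016)]:
    for r in viewer.regions_of(n,"side")[:1]: print(n,np.round(atz("side",r["uv"],z),3))
E
```

```text
time_s: 12.08
tool_pos: [0.5107, -0.0862, 0.2213]
ee_rot: [[0.998, -0.055, 0.006], [-0.055, -0.998, -0.001], [0.006, 0.0, -1.0]]
force: [-0.3, 0.4, 0.3]
finger_gap: -0.003
grip_force: 0.0
time_s: 12.92
tool_pos: [0.5092, -0.089, 0.2176]
ee_rot: [[0.998, -0.058, -0.0], [-0.058, -0.998, 0.0], [-0.0, -0.0, -1.0]]
force: [0.2, -0.5, 0.0]
finger_gap: -0.0
grip_force: 0.0
0.92 [228. 175.] [ 0.5196 -0.0423  0.048 ] [211. 186.   0.]
0.89 [136. 174.] [0.5257 0.0387 0.048 ] [194.   8.  20.]
0.82 [413. 176.] [ 0.5092 -0.2057  0.048 ] [136.  69. 158.]
0.73 [275. 175.] [ 0.5176 -0.084   0.048 ] [ 55. 156.  64.]
0.63 [182. 177.] [ 0.5209 -0.001   0.048 ] [210. 120.   0.]
0.57 [320. 174.] [ 0.5163 -0.124   0.048 ] [ 81. 174. 198.]
amber_jar_mid [ 0.416 -0.103  0.039]
white_jar_mid [ 0.621 -0.01   0.033]
med_cup_mid [ 0.609 -0.173  0.016]
```

View pics/w4c.png

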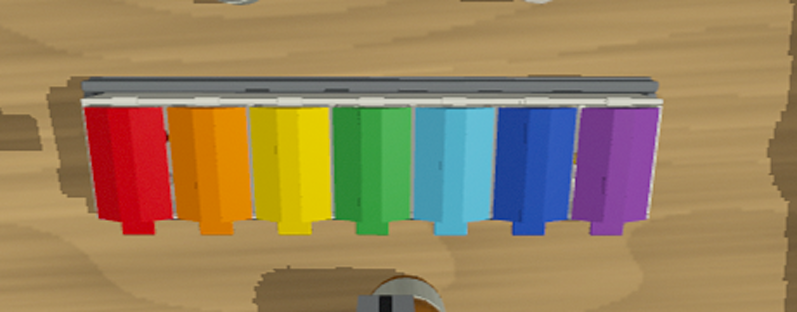

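The lid lips line up at row 235 of the crop, and the box is sitting in its cradle. The tip met a firm stop at 48 mm on every lid, so all seven read as shut, and the jars haven't moved. Handing it in.

```bash
python3 -c "
from h import *
print(workorder.sign_off())"
```

```text
the job is handed in; nothing more can be done
None
```

I ran the closed fingertips along all seven lids from red to violet, with about 3 N on each (5.5 N at first contact on red); in the last pictures they look fully shut, the box sits in its cradle, the jars and medicine cup are in place (tea cup and dessert glass not re-checked), and the job is handed in.

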